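# Open the sliding-lid fittings box and put the cupboard hinge away

### The arm

A 7-joint arm with a two-finger parallel gripper is mounted at the origin on a cart in front of the work surface, level with it; the furniture and walls round the work are solid. World frame = base frame: x ahead of the robot, y to its left, z up, the work surface at z = 0. Lengths are in m, angles in rad, forces in N, time in s.
With the tool pointing down it reaches from about 0.425 to 0.925 m from the base axis. Payload 6.8 kg.
Tool frame: the origin (TCP) lies on the centre line of the jaws, within the pads' length; the fingertips stand 11 mm ahead of it and the grasp point (between the pads) lies 8 mm behind it; z points along the fingers, y is the direction in which the jaws open and shut (so a half turn about z gives the same grasp; the last joint's range is limited). The gripper opens to 85 mm and grips with 20 to 120 N. Pads are 22 mm wide; open, the fingers measure 114 mm over their backs; the gripper's body (76 mm by 85 mm) begins 54 mm behind the grasp point. The pads swing forward as they close: fully open they stand 13 mm farther back than shut.
Start: joints at [1.215, 0.477, 0.022, 1.555, -0.011, 1.109, -0.083], TCP at [0.166, -0.654, 0.242] pointing down, gripper open.
Joint ranges: [-2.96, 2.96], [-0.34, 2.1], [-1.41, 1.46], [0.24, 2.44], [-1.37, 4.51], [0.17, 1.92], [-2.96, 2.96]. Speed limits (rad/s): [2.39, 2.39, 3.14, 3.14, 3.14, 3.14, 3.14].

### API

Orientations are given as a rotation vector (axis times angle).
In Python, from bench import r gives the robot as it stands.
- The arm moves only by the tool send_rows, never from a script. Its argument "deltas" is a list of rows, each a list of 7 numbers: the opening, from 0 (shut) to 1 (fully open), then the shift along the tool's x, y, z as a fraction of full scale, then the turn, a rotation vector about the tool's x, y, z as a fraction of full scale. In form: [[hand, x, y, z, ax, ay, az], ...]. A call has 1 to 20 rows; each row is the pose to reach, as a shift and turn from the pose commanded when the call began, along the tool's axes at that moment, turning the shorter way round; what a row does not reach only later rows make up. Full scale, the value 1, is 150 mm for a shift and 180 degrees for a turn. A row lasts 1/12 s, in which the tool goes at most 41.7 mm and 7.16 degrees, less where a joint would pass 70% of its speed; a pose out of reach is approached as far as the arm can. A call with a number of a shift or a turn outside -1 to 1 is refused whole. A call with a gripper value outside its range is refused whole. The fingers move at their own pace and stop on an object; "squeeze" is the grip in N (left out, the last holds). Time passes only in rows, so rows that repeat a pose let the fingers close. It gives the time, the measured TCP pose, the force and the opening at its end, in the units of the state.
- r.get_obs(): the state, without advancing time (a new reading comes with each control period).
- r.grab_frame(name): name is "scene" or "side" or "wrist"; returns a dict with "pixels" (420x560x3 uint8, red, green, blue), "camera_matrix" (3x3 intrinsics, pixels), "rvec" (rotation vector, rad) and "tvec" (3), from world to camera coordinates, as OpenCV has them. Camera axes: x right, y down, z forward; pixel columns grow to the right and rows downward; lengths in m; the calibration is good to about 2 mm. A picture is of the moment at which its call begins. There is no depth.
- r.hand_in(): hands the job in, once; it reports no verdict.
The state is a dict: "clock": time; "joints": joint angles; "qvel": joint speeds; "tau": joint torques, N m; "tcp_pos": TCP position; "orientation": TCP orientation; "contact_force": force on the tool from outside, world axes, zero at the start; "moment": the same for the moment, N m; "grip_width": finger opening in m.
Only numpy, scipy, OpenCV 4.12 (cv2) and the standard library are available. Lean on these libraries where they do the work, as an engineer would, in place of code of your own. Each camera call takes 0.05 s, during which the arm holds its last target. There are 200 camera calls.

### The job

The cupboard hinge lying on the worktop belongs in the wooden fittings box with its twin. Take the box's lid off - lift the end with the pull over the stop lip and slide the lid out of its grooves - and lay it flat, pull upwards, on the bare worktop; then lay the hinge inside the box and leave the box open. Set the lid and the hinge down rather than dropping them, and leave the other things where they are.

Things in the scene. Friction and masses are not known exactly. Their poses are not given: they have to be found in the camera images.
- box: Pale wooden box, 204 x 128 mm, 69 mm high, on rubber feet; it does not move. Origin: centre of its underside, on the worktop; x along its length, z up. The lid leaves towards its -x end, which points roughly to the robot's right. The lid lies in grooves along the long sides, floor 48 mm up, 114 mm apart; side and back walls are 69 mm high.
- box_lip (a point): Middle of the top of the box's front (-x) end wall, 12 mm thick: the stop lip, 53 mm up, which stands 5 mm high before the lid's end; 96 mm from the box's centre. The lid passes over it only with its front end raised by more than 5 mm (6 to 12 mm is good), and has to stay raised over it while it is drawn out.
- box_rails (a point): Midway between the front ends of the two rails, 16 mm from the box's centre towards -x, at groove-floor height (48 mm). From here to the back the rails overhang the lid's long edges; nothing lies over the lid in front of here. Play above the lid: 2 mm at the back growing evenly to 9 mm here. Once the lid's back edge is past here (105 mm of sliding) it can be lifted away.
- box_in (a point): Centre of the box's inner floor, 9 mm above the worktop. The inside is 180 mm (box x) by 100 mm (box y). A second hinge like the loose one lies across it near the back, about 60 mm from this point towards +x; the front half is free.
- lid: Loose brown wooden lid, 177 mm (x) by 108 mm (y) by 6 mm, about 90 g, 3 mm of play to each side in the grooves. Origin: centre of its underside, 48 mm up and within about 1 mm of the box's centre while it is in place; axes as the box's: -x towards the end with the pull, z up. It slides along its own slope when its front end is raised and the back end kept down.
- lid_pull (a point): Middle of the top of the lid's pull, a dark wooden batten 18 mm along the lid's x, 40 mm along its y, 22 mm high, on the lid 62 mm from its centre towards -x (its centre is 26.5 mm from the lid's front edge). The point is 28 mm above the lid's underside.
- hinge: The loose cupboard hinge on the worktop: grey metal, 94 mm long (x), 16 mm high, 75 g. Origin: underside below the middle of its length; z up. From x = -46 to -12 mm the cup end (36 mm wide to grip, 48 mm over its ears), from x = -12 to +47 mm a straight arm 12 mm wide and 13 mm high. It balances at about x = -12 mm. It lies at the front right, with the tall cooker behind it (from x = 0.56 m on), or else behind the box.
- tape: Small roll of black tape lying flat, 57 mm across, 19 mm high; origin below its centre. A bystander; it lies where the hinge does not: at the front right or behind the box.
- pliers: Red-handled pliers, 174 mm long (x), 54 mm wide, 12 mm high, near the left edge of the worktop; origin below the middle. A bystander.
- hex_key: Black hex key, 34 x 94 x 9 mm, far to the right; origin below the middle. A bystander.
- bar_handle: Grey bar handle from the cupboard door, 31 x 138 x 10 mm, far to the right; origin below the middle. A bystander.
Mind the look-alikes: they are no part of the job. Leave any pink or red look-alike of the hinge alone.

How it is judged:
By the outcome, as a careful person would: the job done as asked, in the order asked, and still so for the second after the job is handed in, with the robot touching nothing.
It also fails if it takes over 59 s, if anything falls off the work surface, if the arm or the gripper's body presses on something with over 40 N, if the wrist force passes 120 N, or if a joint passes its speed limit or range.

## Working session

There is one attempt and no reset: what is moved stays moved. The work goes in short steps, Python scripts to look and compute and a tool call to move; the robot and the scene stay as the last step left them, time stands still between calls to the robot, and variables do not carry over. Pictures are saved under pics/ and viewed, about 8 in all and at most 12, crops included, and the job is handed in when it is done.

Besides the shell and the picture viewer there is one more tool, called after "Request:" as name([rows], argument=value, ...), one row to a line, values as JSON. send_rows: Moves the arm, as the interface text tells. Shift numbers are shares of 150 mm and turn numbers shares of 180 degrees, none past 1 either way. Its arguments: {"type":"object","properties":{"deltas":{"type":"array","items":{"type":"array","items":{"type":"number"}}},"squeeze":{"type":"number"}},"required":["deltas"]}

```bash
ls; mkdir -p pics
python3 - <<'E'
from bench import r
import cv2,numpy as np
o=r.get_obs();print(o)
for n in("scene","side"):
    f=r.grab_frame(n);cv2.imwrite(f"pics/{n}0.png",f["pixels"][:,:,::-1])
    R=cv2.Rodrigues(f["rvec"])[0];print(n,-R.T@f["tvec"],f["camera_matrix"])
E
```

```text
pics
{'clock': 0.0, 'joints': array([ 1.21493965,  0.47780713,  0.02237169,  1.55647312, -0.01147139,
        1.10932488, -0.08311279]), 'qvel': array([ 0.00118729, -0.00121328, -0.00042648,  0.00056918,  0.00131369,
       -0.00042459, -0.00066676]), 'tau': array([ 4.36832543e-04, -5.96453118e+01,  1.60778023e+00, -2.81192797e+01,
        1.24076981e-02,  9.36728407e-03, -1.29799949e-05]), 'tcp_pos': array([ 0.16534344, -0.6538267 ,  0.24131249]), 'orientation': array([-3.11569511e+00, -3.87942525e-01,  6.45875581e-04]), 'contact_force': array([ 0.83789944, -0.03030993,  0.73639374]), 'moment': array([-0.01543346, -0.03181826,  0.01434849]), 'grip_width': 0.08548291930454106}
scene [-0.49653612 -0.94313011  0.72518502] [[401.33179571   0.         285.90816192]
 [  0.         401.33179571 210.11586775]
 [  0.           0.           1.        ]]
side [ 0.12178555 -1.44294638  0.95829761] [[480.29363513   0.         278.50837816]
 [  0.         480.29363513 209.30776112]
 [  0.           0.           1.        ]]
```

View pics/scene0.png

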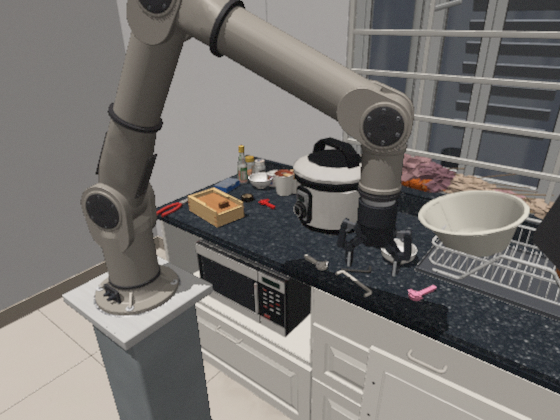

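View pics/side0.png

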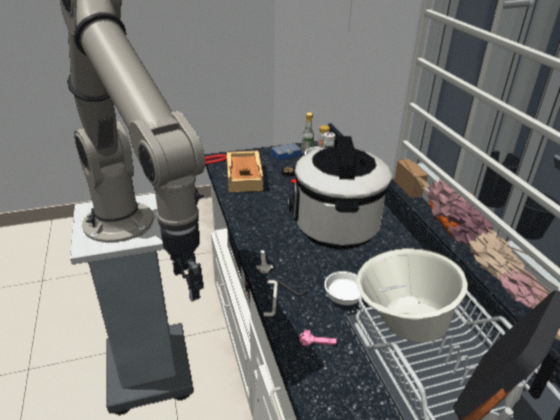

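Scene view: box at (217,206) with the pull near (222,205), tape at (247,197), red look-alike at (267,204), hinge at (316,262), bar handle at (355,283). In the side view the hinge is at (264,262) and the box at (245,172). Next I'll enlarge these areas for coordinates.

```bash
cat > h.py <<'E'
from bench import r
import cv2,numpy as np
from scipy.spatial.transform import Rotation as Ro
def ray(f,uv,z):
    uv=np.array(uv,float).reshape(-1,2);R=cv2.Rodrigues(f["rvec"])[0];c=-R.T@f["tvec"]
    d=(R.T@np.linalg.inv(f["camera_matrix"])@np.c_[uv,np.ones(len(uv))].T).T
    return c+d*((z-c[2])/d[:,2])[:,None]
def proj(f,P): return cv2.projectPoints(np.array(P,float).reshape(-1,1,3),f["rvec"],f["tvec"],f["camera_matrix"],None)[0].reshape(-1,2)
def delta(p,rv=None):
    "shift/turn in tool units from measured pose to world pose p, rotvec rv"
    o=r.get_obs();T=Ro.from_rotvec(o["orientation"])
    s=T.inv().apply(np.array(p)-o["tcp_pos"])/.15
    a=(T.inv()*Ro.from_rotvec(rv)).as_rotvec()/np.pi if rv is not None else np.zeros(3)
    return s.round(4),a.round(4)
E
python3 - <<'E'
from h import *
a=cv2.imread("pics/scene0.png");b=cv2.imread("pics/side0.png")
C=lambda i,x,y:cv2.resize(i[y:y+50,x:x+66],(396,300),interpolation=cv2.INTER_CUBIC)
cv2.imwrite("pics/c0.png",np.vstack([np.hstack([C(a,183,183),C(b,215,146)]),np.hstack([C(a,285,240),C(b,235,240)])]))
for n,bx,hi in(("scene",(217,203),(316,262)),("side",(245,168),(264,262))):
    f=r.grab_frame(n);print(n,ray(f,bx,.069),ray(f,hi,.01))
E
```

```text
scene [[0.45743093 0.13249787 0.069     ]] [[ 0.4152509  -0.35628166  0.01      ]]
side [[0.48126244 0.13634084 0.069     ]] [[ 0.42262031 -0.35175374  0.01      ]]
```

View pics/c0.png

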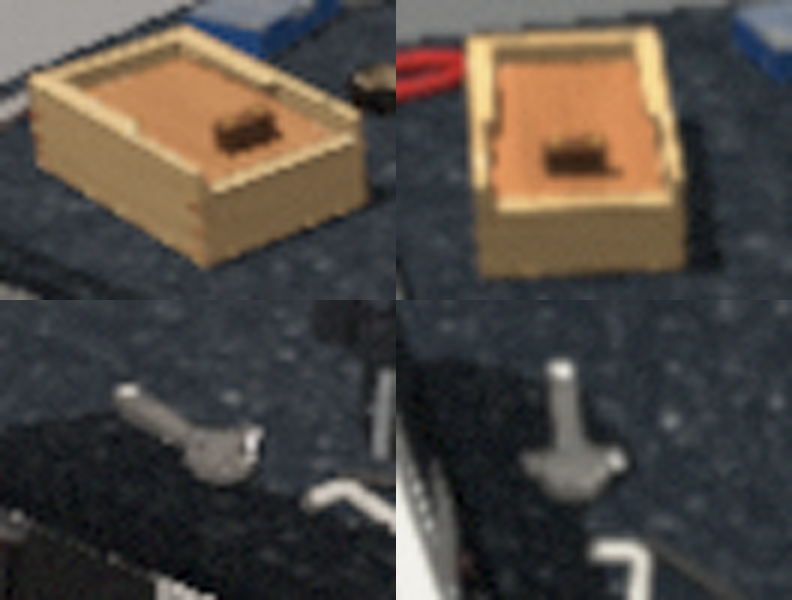

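The crops show the lid with its pull toward the front (right) end, and the hinge with its arm tip pointing left (+y) and its cup to the right.

Run:
```python
from h import *
np.set_printoptions(precision=4,suppress=True)
f=r.grab_frame("scene");g=r.grab_frame("side")
S=lambda x,y:(183+x/6,183+y/6)
D=lambda x,y:(215+(x-396)/6,146+y/6)
print("base scene",ray(f,[S(205,268),S(365,205),S(38,168)],0.002))
print("back top scene",ray(f,[S(33,75),S(182,28)],.069))
print("base side",ray(g,[D(480,278),D(683,270)],0.002)); print("back top side",ray(g,[D(467,30),D(660,28)],.069))
print("pull scene",ray(f,S(246,118),.076)); print("pull side",ray(g,D(574,145),.076))
print("hinge scene tip,cup",ray(f,[(285+125/6,240+90/6),(285+222/6,240+150/6)],.010))
print("hinge side",ray(g,[(235+164/6,240+62/6),(235+179/6,240+165/6)],.010))
print("handle",ray(g,[(235+210/6,240+250/6)],.01))
```

```text
base scene [[0.4001 0.0805 0.002 ]
 [0.5239 0.0581 0.002 ]
 [0.4334 0.2784 0.002 ]]
back top scene [[0.4402 0.2794 0.069 ]
 [0.5561 0.2572 0.069 ]]
base side [[0.4057 0.0858 0.002 ]
 [0.5316 0.0618 0.002 ]]
back top side [[0.4434 0.2944 0.069 ]
 [0.5705 0.264  0.069 ]]
pull scene [[0.4652 0.1013 0.076 ]]
pull side [[0.4733 0.1078 0.076 ]]
hinge scene tip,cup [[ 0.4301 -0.3063  0.01  ]
 [ 0.4122 -0.381   0.01  ]]
hinge side [[ 0.4326 -0.2954  0.01  ]
 [ 0.4182 -0.3771  0.01  ]]
handle [[ 0.416  -0.4416  0.01  ]]
```

Request:
send_rows([
  [0.7, 0.1, -0.07, 0, 0, 0, -0.02],
  [0.7, 0.25, -0.175, 0, 0, 0, -0.05],
  [0.7, 0.42, -0.3, 0, 0, 0, -0.08],
  [0.7, 0.6, -0.42, 0, 0, 0, -0.11],
  [0.7, 0.8, -0.56, 0, 0, 0, -0.145],
  [0.7, 1, -0.7, 0, 0, 0, -0.18],
])

```text
clock: 0.8
tcp_pos: [0.2858, -0.5147, 0.2424]
orientation: [2.882, 1.249, -0.0]
contact_force: [0.7, -0.5, 0.8]
grip_width: 0.0601
```

```bash
python3 - <<'E'
from h import *
print(r.get_obs()["tcp_pos"],r.get_obs()["clock"])
def down(psi): # tool y dir angle psi, z down
    y=np.array([np.cos(psi),np.sin(psi),0]);z=np.array([0,0,-1.]);return Ro.from_matrix(np.c_[np.cross(y,z),y,z]).as_rotvec()
print(down(np.radians(-10)),delta([.42,-.36,.22],down(np.radians(-10))))
E
cat >> h.py <<'E'
def down(deg):
    "tool z down, tool y at world angle deg"
    p=np.radians(deg);y=np.array([np.cos(p),np.sin(p),0]);z=np.array([0,0,-1.]);return Ro.from_matrix(np.c_[np.cross(y,z),y,z]).as_rotvec()
E
```

```text
[ 0.28581771 -0.51467531  0.24239785] 0.8
[2.40659959 2.01937683 0.        ] (array([ 1.3642, -0.0524,  0.1489]), array([ 0.000e+00,  1.000e-04, -1.841e-01]))
```

Request:
send_rows([
  [0.7, 0.2, 0, 0.03, 0, 0, -0.035],
  [0.7, 0.45, -0.02, 0.07, 0, 0, -0.07],
  [0.7, 0.7, -0.03, 0.11, 0, 0, -0.105],
  [0.7, 0.9, -0.05, 0.14, 0, 0, -0.145],
  [0.7, 1, -0.05, 0.15, 0, 0, -0.184],
  [0.7, 1, -0.05, 0.15, 0, 0, -0.184],
])

```text
clock: 1.3
tcp_pos: [0.386, -0.3976, 0.2196]
orientation: [-2.399, -2.028, -0.003]
contact_force: [-0.5, 0.1, 0.0]
grip_width: 0.0595
```

Run:
```python
from h import *
o=r.get_obs();f=r.grab_frame("wrist");cv2.imwrite("pics/w1.png",f["pixels"][:,:,::-1])
R=cv2.Rodrigues(f["rvec"])[0];print(o["tcp_pos"],-R.T@f["tvec"],R[2])
print(proj(f,[.42,-.345,.01]),proj(f,[.43,-.3,.01]))
print(delta([.47,-.1,.24],down(-10)))
s=r.grab_frame("side");u=np.array([[222,200],[238,260],[245,290]]);print(ray(s,u,0))
```

```text
[ 0.38603658 -0.39759682  0.21962133] [ 0.39840957 -0.32546068  0.35123886] [-0.04679482 -0.28568667 -0.9571799 ]
[[300.73999578 135.58622483]] [[303.83065167  91.5619516 ]]
(array([ 2.07  ,  0.2127, -0.1334]), array([ 0.0001, -0.0002, -0.0006]))
[[ 0.37030859  0.04293836  0.        ]
 [ 0.35075069 -0.30938727  0.        ]
 [ 0.34039337 -0.44551601  0.        ]]
```

View pics/w1.png

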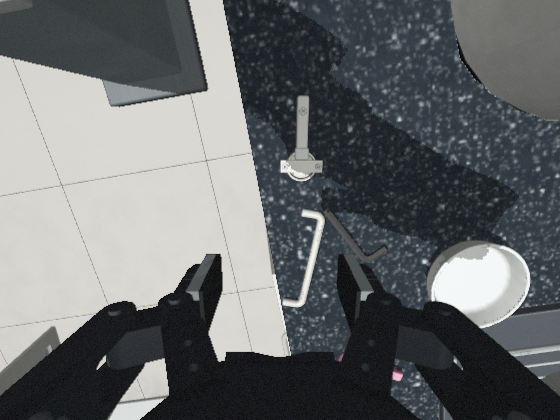

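Wrist view: hinge tip at (303,97), cup end at (301,180), ears at (281–322,166), worktop edge through (228,40) and (285,340), cooker at upper right (452,10)–(540,120).

Run:
```python
from h import *
np.set_printoptions(precision=4,suppress=True)
f=r.grab_frame("wrist")
print(ray(f,[(303,97),(301,180)],.011)); print("edge",ray(f,[(228,40),(250,150),(285,340)],0))
a,b=ray(f,[(303,97),(301,180)],.011);d=a-b;print(np.linalg.norm(d),np.degrees(np.arctan2(d[1],d[0])))
print("cooker",ray(f,[(452,10),(465,65),(500,105)],.1))
```

```text
[[ 0.426  -0.3105  0.011 ]
 [ 0.4094 -0.3999  0.011 ]]
edge [[ 0.3578 -0.2398  0.    ]
 [ 0.3567 -0.3562  0.    ]
 [ 0.3501 -0.6283  0.    ]]
0.09085273851240026 79.47418158002554
cooker [[ 0.5359 -0.276   0.1   ]
 [ 0.5454 -0.3152  0.1   ]
 [ 0.573  -0.35    0.1   ]]
```

Request:
send_rows([
  [0.7, 0.15, 0.02, -0.02, 0, 0, 0],
  [0.7, 0.35, 0.05, -0.05, 0, 0, 0],
  [0.7, 0.6, 0.07, -0.08, 0, 0, 0],
  [0.7, 0.85, 0.1, -0.1, 0, 0, 0],
  [0.7, 1, 0.11, -0.13, 0, 0, 0],
])

```text
clock: 1.87
tcp_pos: [0.4262, -0.255, 0.2397]
orientation: [2.414, 2.011, 0.001]
contact_force: [0.3, -0.1, -0.1]
grip_width: 0.0596
```

Request:
send_rows([
  [0.7, 0.25, 0.02, 0, 0, 0, 0],
  [0.7, 0.5, 0.05, 0, 0, 0, 0],
  [0.7, 0.75, 0.07, 0, 0, 0, 0],
  [0.7, 0.9, 0.1, 0, 0, 0, 0],
  [0.7, 1, 0.11, 0, 0, 0, 0],
  [0.7, 1, 0.11, 0, 0, 0, 0],
])

```text
clock: 2.37
tcp_pos: [0.4699, -0.1104, 0.2398]
orientation: [2.411, 2.014, 0.002]
contact_force: [0.7, 0.0, 0.0]
grip_width: 0.0598
```

Run:
```python
from h import *
o=r.get_obs();f=r.grab_frame("wrist");cv2.imwrite("pics/w2.png",f["pixels"][:,:,::-1])
print(o["clock"],o["tcp_pos"],proj(f,[.472,.111,.076]))
print(delta([.472,.111,.17],down(-10)))
```

```text
2.3667 [ 0.46985214 -0.11042578  0.23980925] [[232.70550273 -65.13892889]]
(array([ 1.4699, -0.2492,  0.4634]), array([ 0.0002,  0.0001, -0.0019]))
```

View pics/w2.png

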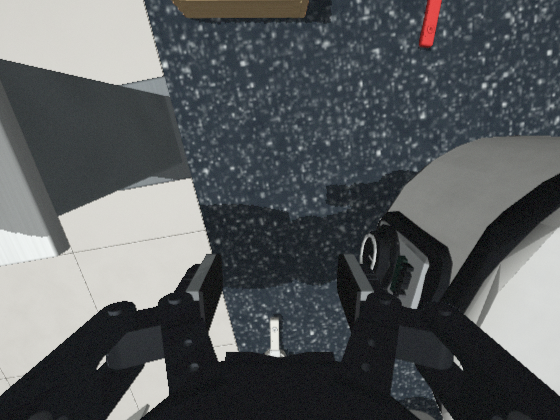

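Bare worktop lies between box and hinge; the box's front end is at (245,10), the cooker's knob at (385,250).

Request:
send_rows([
  [0.7, 0.2, -0.03, 0, 0, 0, 0],
  [0.7, 0.45, -0.07, 0, 0, 0, 0],
  [0.7, 0.7, -0.11, 0, 0, 0, 0],
  [0.7, 0.9, -0.15, 0, 0, 0, 0],
  [0.7, 1, -0.16, 0, 0, 0, 0],
  [0.7, 1, -0.16, 0, 0, 0, 0],
  [0.7, 1, -0.16, 0, 0, 0, 0],
])

```text
clock: 3.0
tcp_pos: [0.4723, 0.0376, 0.2393]
orientation: [2.414, 2.01, -0.001]
contact_force: [-0.0, -0.4, 0.4]
grip_width: 0.0596
```

Run:
```python
from h import *
o=r.get_obs();f=r.grab_frame("wrist");cv2.imwrite("pics/w3.png",f["pixels"][:,:,::-1])
print(o["clock"],o["tcp_pos"],proj(f,[.472,.111,.076]))
```

```text
3.0 [0.47231258 0.0376305  0.23925088] [[264.60056999 121.70937858]]
```

View pics/w3.png

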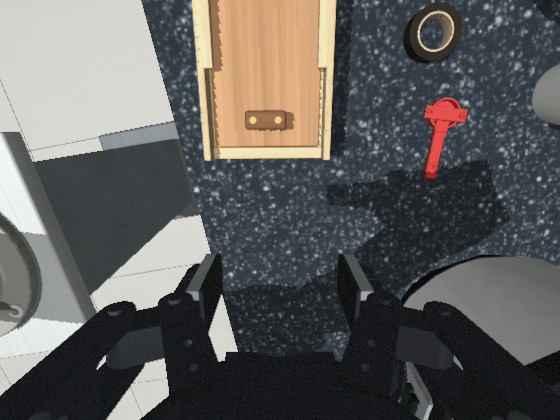

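Wrist view: pull top around (266,119), lip between (205,155) and (330,154), left outer wall top from (194,0) to (204,158), right outer from (336,0) to (331,158).

Run:
```python
from h import *
np.set_printoptions(precision=4,suppress=True)
f=r.grab_frame("wrist");im=f["pixels"];c=im[95:145,235:297].astype(int)
m=((c[...,0]<150)&(c[...,0]>c[...,2]+15)).astype(np.uint8)
n,l,s,ce=cv2.connectedComponentsWithStats(m);k=1+s[1:,4].argmax();print(s[k],ce[k]+[235,95])
q=cv2.minAreaRect(np.argwhere(l==k)[:,::-1].astype(np.float32)+np.float32([235,95]));print(q)
P=ray(f,cv2.boxPoints(q),.076);print(P,P.mean(0))
W=ray(f,[(194,2),(204,158),(336,2),(331,158)],.069);print(W)
for a,b in((0,1),(2,3)):
    d=W[a]-W[b];print(np.degrees(np.arctan2(d[1],d[0])))
print("lip",ray(f,[(206,155),(330,154)],.053))
```

```text
[ 10  14  48  21 393] [272.8117 119.8092]
((268.5, 119.0), (20.0, 47.0), 90.0)
[[0.4561 0.1248 0.076 ]
 [0.4997 0.1167 0.076 ]
 [0.4966 0.0987 0.076 ]
 [0.4521 0.107  0.076 ]] [0.4761 0.1118 0.076 ]
[[0.4305 0.2203 0.069 ]
 [0.4043 0.0868 0.069 ]
 [0.5532 0.1975 0.069 ]
 [0.5309 0.0633 0.069 ]]
78.89628378043004
80.55836939124994
lip [[0.4029 0.0883 0.053 ]
 [0.5328 0.0653 0.053 ]]
```

Run:
```python
from h import *
print(delta([.474,.111,.10],down(-10)),delta([.474,.111,.068],down(-10)))
```

```text
(array([ 0.4908, -0.0788,  0.9267]), array([-0.0001,  0.0004, -0.003 ])) (array([ 0.4911, -0.0787,  1.14  ]), array([-0.0001,  0.0004, -0.003 ]))
```

Request:
send_rows([
  [0.7, 0.15, -0.02, 0.1, 0, 0, 0],
  [0.7, 0.32, -0.05, 0.3, 0, 0, -0.003],
  [0.7, 0.45, -0.079, 0.5, 0, 0, -0.003],
  [0.7, 0.491, -0.079, 0.7, 0, 0, -0.003],
  [0.7, 0.491, -0.079, 0.85, 0, 0, -0.003],
  [0.7, 0.491, -0.079, 0.93, 0, 0, -0.003],
  [0.7, 0.491, -0.079, 0.93, 0, 0, -0.003],
])

```text
clock: 3.68
tcp_pos: [0.4722, 0.1116, 0.0974]
orientation: [-2.404, -2.02, 0.008]
contact_force: [-1.1, 0.3, 1.3]
grip_width: 0.0601
```

Run:
```python
from h import *
o=r.get_obs();f=r.grab_frame("wrist");cv2.imwrite("pics/w4.png",f["pixels"][:,:,::-1])
print(o["tcp_pos"],delta([.474,.111,.067],down(-10)))
```

```text
[0.47224043 0.11155692 0.09738402] (array([-0.0064,  0.0068,  0.2136]), array([-0.0007,  0.0005,  0.0006]))
```

View pics/w4.png

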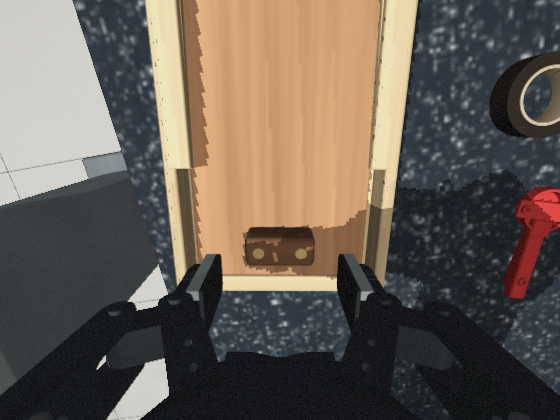

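Pull top at about (280,250), centred between the jaws (217 and 340).

Run:
```python
from h import *
f=r.grab_frame("wrist")
print(ray(f,[(246,250),(314,250),(280,238),(280,264)],.076),proj(f,[[.474,.111,.076]]))
```

```text
[[0.45529129 0.1179672  0.076     ]
 [0.49354472 0.11130939 0.076     ]
 [0.47568679 0.12190787 0.076     ]
 [0.47290297 0.10591321 0.076     ]] [[280.36293108 255.8319064 ]]
```

Request:
send_rows([
  [0.7, -0.006, 0.006, 0.05, 0, 0, 0],
  [0.7, -0.006, 0.006, 0.1, 0, 0, 0],
  [0.7, -0.006, 0.006, 0.15, 0, 0, 0],
  [0.7, -0.006, 0.006, 0.19, 0, 0, 0],
  [0.7, -0.006, 0.006, 0.2, 0, 0, 0],
  [0.7, -0.006, 0.006, 0.2, 0, 0, 0],
])

```text
clock: 4.28
tcp_pos: [0.4738, 0.113, 0.0692]
orientation: [-2.401, -2.025, 0.002]
contact_force: [-0.6, 0.7, -0.7]
grip_width: 0.0601
```

Request:
send_rows([
  [0.35, 0, 0, 0, 0, 0, 0],
  [0.35, 0, 0, 0, 0, 0, 0],
  [0.35, 0, 0, 0, 0, 0, 0],
  [0.35, 0, 0, 0, 0, 0, 0],
  [0.35, 0, 0, 0, 0, 0, 0],
], squeeze=50)

```text
clock: 4.7
tcp_pos: [0.4745, 0.1133, 0.0702]
orientation: [2.402, 2.025, 0.001]
contact_force: [-1.1, -0.4, 6.5]
grip_width: 0.0386
```

Request:
send_rows([
  [0.35, 0.001, 0, -0.008, 0, -0.0025, 0],
  [0.35, 0.002, 0, -0.016, 0, -0.005, 0],
  [0.35, 0.003, 0, -0.024, 0, -0.0075, 0],
  [0.35, 0.005, 0, -0.032, 0, -0.01, 0],
  [0.35, 0.006, 0, -0.04, 0, -0.0125, 0],
  [0.35, 0.007, 0, -0.048, 0, -0.015, 0],
  [0.35, 0.008, 0, -0.056, 0, -0.0175, 0],
  [0.35, 0.008, 0, -0.056, 0, -0.0175, 0],
  [0.35, 0.008, 0, -0.056, 0, -0.0175, 0],
])

```text
clock: 5.45
tcp_pos: [0.4744, 0.1145, 0.0782]
orientation: [2.374, 2.002, -0.065]
contact_force: [-0.4, 2.2, -0.3]
grip_width: 0.0386
```

Run:
```python
from h import *
o=r.get_obs();print(o["contact_force"],o["moment"],o["grip_width"])
s=r.grab_frame("side");i=s["pixels"][140:210,205:305,::-1];f=r.grab_frame("wrist")
cv2.imwrite("pics/l1.png",np.hstack([cv2.resize(i,(400,280),interpolation=cv2.INTER_CUBIC),cv2.resize(f["pixels"][:,:,::-1],(373,280))]))
```

```text
[-0.38832818  2.21138988 -0.31944469] [ 0.11911722 -0.04662822 -0.00777135] 0.038608282925265504
```

View pics/l1.png

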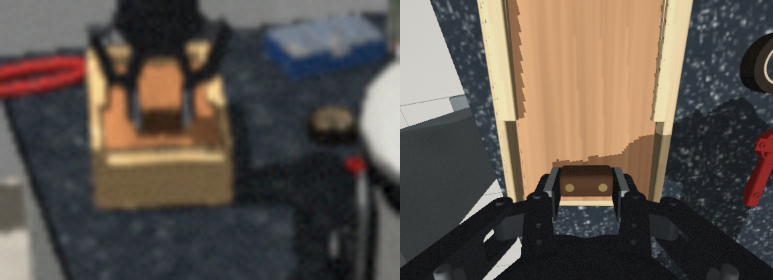

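The gripper holds the pull and the lid's front edge is up. Next I slide it along its own slope, starting with a short checked step.

Request:
send_rows([
  [0.35, -0.02, 0, 0, 0, 0, 0],
  [0.35, -0.06, 0, 0, 0, 0, 0],
  [0.35, -0.11, 0, 0, 0, 0, 0],
  [0.35, -0.16, 0, 0, 0, 0, 0],
  [0.35, -0.2, 0, 0, 0, 0, 0],
])

```text
clock: 5.97
tcp_pos: [0.469, 0.083, 0.0797]
orientation: [2.375, 2.0, -0.067]
contact_force: [-0.2, -0.3, -0.6]
grip_width: 0.0388
```

Request:
send_rows([
  [0.35, -0.05, 0, 0, 0, 0, 0],
  [0.35, -0.11, 0, 0, 0, 0, 0],
  [0.35, -0.18, 0, 0, 0, 0, 0],
  [0.35, -0.25, 0, 0, 0, 0, 0],
  [0.35, -0.32, 0, 0, 0, 0, 0],
  [0.35, -0.39, 0, 0, 0, 0, 0],
  [0.35, -0.46, 0, 0, 0, 0, 0],
  [0.35, -0.53, 0, 0, 0, 0, 0],
  [0.35, -0.59, 0, 0, 0, 0, 0],
  [0.35, -0.63, 0, 0, 0, 0, 0],
  [0.35, -0.63, 0, 0, 0, 0, 0],
])

```text
clock: 6.88
tcp_pos: [0.4531, -0.01, 0.085]
orientation: [2.376, 1.999, -0.067]
contact_force: [-0.6, -0.4, -1.5]
grip_width: 0.0384
```

Run:
```python
from h import *
o=r.get_obs();print(o["contact_force"],o["moment"])
print(delta([.452,-.012,.13],down(-10)))
```

```text
[-0.62810324 -0.41504192 -1.53997541] [0.02074358 0.03594587 0.02940579]
(array([-0.031 , -0.0048, -0.2986]), array([-0.0001,  0.0178,  0.0008]))
```

Request:
send_rows([
  [0.35, -0.003, 0, -0.03, 0, 0, 0],
  [0.35, -0.007, 0, -0.08, 0, 0, 0],
  [0.35, -0.01, 0, -0.14, 0, 0.003, 0],
  [0.35, -0.015, 0, -0.2, 0, 0.008, 0],
  [0.35, -0.02, 0, -0.26, 0, 0.013, 0],
  [0.35, -0.03, 0, -0.3, 0, 0.018, 0],
  [0.35, -0.03, 0, -0.3, 0, 0.018, 0],
])

```text
clock: 7.47
tcp_pos: [0.4541, -0.0102, 0.1319]
orientation: [2.402, 2.024, 0.006]
contact_force: [-0.3, -0.8, -0.9]
grip_width: 0.0387
```

Run:
```python
from h import *
o=r.get_obs();print(o["tcp_pos"],o["orientation"])
s=r.grab_frame("side");f=r.grab_frame("scene")
for z in(.05,.1,.15):print(z,ray(s,[(291,192),(297,215)],z)[:,:2].round(3).tolist(),ray(f,[(299,210)],z)[:,:2].round(3))
print(delta([.46,-.13,.06],down(0)))
```

```text
[ 0.45414563 -0.01021963  0.1319296 ] [2.40167087 2.0242295  0.0057013 ]
0.05 [[0.607, -0.047], [0.581, -0.192]] [[ 0.625 -0.139]]
0.1 [[0.581, -0.124], [0.556, -0.261]] [[ 0.542 -0.199]]
0.15 [[0.554, -0.201], [0.531, -0.33]] [[ 0.459 -0.258]]
(array([-0.7817,  0.1779,  0.4705]), array([ 0.0004, -0.0004, -0.0541]))
```

Request:
send_rows([
  [0.35, -0.08, 0.02, 0, 0, 0, -0.01],
  [0.35, -0.2, 0.05, 0, 0, 0, -0.02],
  [0.35, -0.35, 0.08, 0, 0, 0, -0.03],
  [0.35, -0.5, 0.12, 0, 0, 0, -0.04],
  [0.35, -0.65, 0.15, 0.05, 0, 0, -0.054],
  [0.35, -0.75, 0.17, 0.15, 0, 0, -0.054],
  [0.35, -0.78, 0.178, 0.28, 0, 0, -0.054],
  [0.35, -0.78, 0.178, 0.4, 0, 0, -0.054],
  [0.35, -0.78, 0.178, 0.5, 0, 0, -0.054],
  [0.35, -0.78, 0.178, 0.58, 0, 0, -0.054],
  [0.35, -0.78, 0.178, 0.62, 0, 0, -0.054],
  [0.35, -0.78, 0.178, 0.65, 0, 0, -0.054],
  [0.35, -0.78, 0.178, 0.65, 0, 0, -0.054],
])

```text
clock: 8.65
tcp_pos: [0.4595, -0.1295, 0.032]
orientation: [-2.22, -2.221, -0.001]
contact_force: [0.4, 0.5, -0.4]
grip_width: 0.0387
```

Run:
```python
from h import *
o=r.get_obs();print(o["tcp_pos"],o["contact_force"],o["moment"],delta([.46,-.13,.022],down(0)))
f=r.grab_frame("wrist");cv2.imwrite("pics/w5.png",f["pixels"][:,:,::-1])
```

```text
[ 0.45950141 -0.12951286  0.03201491] [ 0.38931909  0.4963219  -0.37497635] [-0.06408489  0.00797351 -0.02972315] (array([-0.0034,  0.0034,  0.0668]), array([-0.0002, -0.0006,  0.0001]))
```

Down slowly to contact.

Request:
send_rows([
  [0.35, 0, 0, 0.012, 0, 0, 0],
  [0.35, 0, 0, 0.024, 0, 0, 0],
  [0.35, 0, 0, 0.036, 0, 0, 0],
  [0.35, 0, 0, 0.046, 0, 0, 0],
  [0.35, 0, 0, 0.054, 0, 0, 0],
  [0.35, 0, 0, 0.06, 0, 0, 0],
  [0.35, 0, 0, 0.064, 0, 0, 0],
  [0.35, 0, 0, 0.064, 0, 0, 0],
  [0.35, 0, 0, 0.064, 0, 0, 0],
])

```text
clock: 9.45
tcp_pos: [0.4597, -0.13, 0.0229]
orientation: [-2.221, -2.22, -0.002]
contact_force: [0.3, 0.1, -0.6]
grip_width: 0.0389
```

Request:
send_rows([
  [0.35, 0, 0, 0.004, 0, 0, 0],
  [0.35, 0, 0, 0.007, 0, 0, 0],
  [0.35, 0, 0, 0.01, 0, 0, 0],
  [0.35, 0, 0, 0.01, 0, 0, 0],
])

```text
clock: 9.78
tcp_pos: [0.4598, -0.13, 0.0222]
orientation: [-2.222, -2.221, -0.001]
contact_force: [-2.5, 0.7, 11.0]
grip_width: 0.0387
```

Contact is made (11 N upward). Release and rise.

Request:
send_rows([
  [0.5, 0, 0, -0.004, 0, 0, 0],
  [0.7, 0, 0, -0.004, 0, 0, 0],
  [0.7, 0, 0, -0.004, 0, 0, 0],
  [0.7, 0, 0, -0.004, 0, 0, 0],
  [0.7, 0, 0, -0.03, 0, 0, 0],
  [0.7, 0, 0, -0.1, 0, 0, 0],
  [0.7, 0, 0, -0.25, 0, 0, 0],
  [0.7, 0, 0, -0.5, 0, 0, 0],
  [0.7, 0, 0, -0.75, 0, 0, 0],
  [0.7, 0, 0, -0.9, 0, 0, 0],
  [0.7, 0, 0, -0.95, 0, 0, 0],
])

```text
clock: 10.7
tcp_pos: [0.4618, -0.1303, 0.1685]
orientation: [2.218, 2.218, 0.007]
contact_force: [0.4, -1.2, 0.4]
grip_width: 0.0599
```

Run:
```python
from h import *
o=r.get_obs();print(o["tcp_pos"])
# hinge: axis from wrist look; origin such that tip at +47, cup end at -46; grip x=+2
a=np.array([.426,-.3105]);d=np.array([np.cos(np.radians(79.5)),np.sin(np.radians(79.5))])
g=a-.045*d;print(g)
print(delta([g[0],g[1]-.02,.15],down(-10.5)))
f=r.grab_frame("wrist");cv2.imwrite("pics/w6.png",f["pixels"][:,:,::-1])
```

```text
[ 0.46177015 -0.13034777  0.16850033]
[ 0.4177994  -0.35474647]
(array([-1.6293, -0.2936,  0.1223]), array([ 0.0022, -0.    ,  0.0583]))
```

View pics/w6.png

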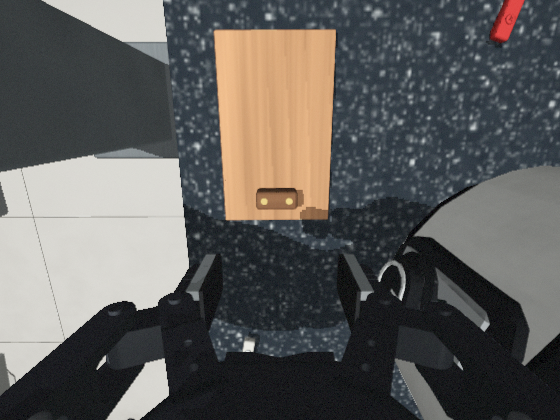

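The lid lies flat at (225–335, 30–220), pull up, clear of everything. On to the hinge.

Request:
send_rows([
  [0.7, -0.1, -0.02, 0, 0, 0, 0.01],
  [0.7, -0.25, -0.06, 0, 0, 0, 0.02],
  [0.7, -0.45, -0.1, 0, 0, 0, 0.03],
  [0.7, -0.65, -0.14, 0, 0, 0, 0.04],
  [0.7, -0.85, -0.18, 0, 0, 0, 0.05],
  [0.7, -1, -0.22, 0, 0, 0, 0.058],
])

```text
clock: 11.25
tcp_pos: [0.4241, -0.2832, 0.1618]
orientation: [-2.417, -2.001, 0.001]
contact_force: [1.4, 0.2, -0.5]
grip_width: 0.0596
```

Run:
```python
from h import *
print(r.get_obs()["tcp_pos"],delta([.418,-.365,.11],down(-10.5)))
```

```text
[ 0.4241289  -0.28317845  0.16183717] (array([-0.5441,  0.0627,  0.3444]), array([-0.001 , -0.0006, -0.0014]))
```

Request:
send_rows([
  [0.7, -0.1, 0.01, 0.04, 0, 0, 0],
  [0.7, -0.25, 0.03, 0.12, 0, 0, 0],
  [0.7, -0.4, 0.05, 0.22, 0, 0, 0],
  [0.7, -0.5, 0.06, 0.3, 0, 0, 0],
  [0.7, -0.54, 0.063, 0.34, 0, 0, 0],
  [0.7, -0.54, 0.063, 0.34, 0, 0, 0],
  [0.7, -0.54, 0.063, 0.34, 0, 0, 0],
])

```text
clock: 11.83
tcp_pos: [0.4209, -0.3602, 0.1116]
orientation: [-2.411, -2.008, -0.002]
contact_force: [0.4, 0.2, 0.6]
grip_width: 0.06
```

Run:
```python
from h import *
o=r.get_obs();f=r.grab_frame("wrist");cv2.imwrite("pics/w7.png",f["pixels"][:,:,::-1])
print(o["tcp_pos"],proj(f,[.4178,-.3547,.012]))
```

```text
[ 0.42087705 -0.36018809  0.11161797] [[274.05897447 208.55249612]]
```

View pics/w7.png

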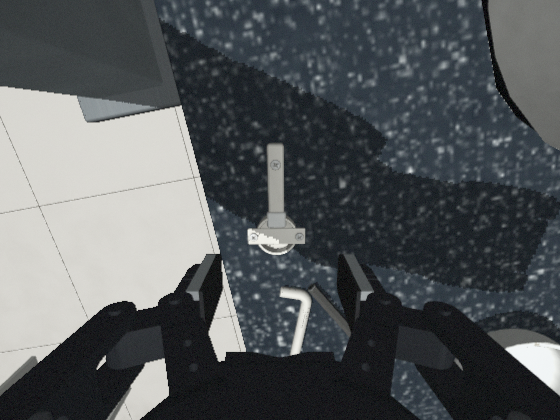

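Hinge in view: arm tip (276,144), arm runs to (276,215), cup ends at (277,254); the bar handle's end is at (290,293).

Run:
```python
from h import *
f=r.grab_frame("wrist")
P=ray(f,[(276,144),(276.5,212)],.013);print(P,ray(f,[(277,254)],.008),ray(f,[(285,293)],.01))
d=(P[0]-P[1])[:2];d/=np.linalg.norm(d);print(np.degrees(np.arctan2(d[1],d[0])))
d=np.array([np.cos(np.radians(79.7)),np.sin(np.radians(79.7))])
g=P[0][:2]-.044*d;print(g,delta([*g,.03],down(-10.3)),delta([*g,.0135],down(-10.3)))
```

```text
[[ 0.42957384 -0.30407279  0.013     ]
 [ 0.41997221 -0.35774241  0.013     ]] [[ 0.4130383  -0.39713357  0.008     ]] [[ 0.41330128 -0.43547701  0.01      ]]
79.85695055897796
[ 0.42170654 -0.34736373] (array([ 0.0817, -0.0161,  0.5528]), array([ 0.0001, -0.0007, -0.0003])) (array([ 0.0815, -0.0162,  0.6628]), array([ 0.0001, -0.0007, -0.0003]))
```

Request:
send_rows([
  [0.5, 0.03, -0.005, 0.08, 0, 0, 0],
  [0.5, 0.07, -0.012, 0.2, 0, 0, 0],
  [0.5, 0.105, -0.016, 0.35, 0, 0, 0],
  [0.5, 0.105, -0.016, 0.47, 0, 0, 0],
  [0.5, 0.105, -0.016, 0.55, 0, 0, 0],
  [0.5, 0.105, -0.016, 0.61, 0, 0, 0],
  [0.5, 0.105, -0.016, 0.64, 0, 0, 0],
  [0.5, 0.105, -0.016, 0.655, 0, 0, 0],
  [0.5, 0.105, -0.016, 0.655, 0, 0, 0],
])

```text
clock: 12.68
tcp_pos: [0.422, -0.3455, 0.0146]
orientation: [-2.414, -2.009, -0.002]
contact_force: [0.4, 0.5, 0.1]
grip_width: 0.0428
```

Request:
send_rows([
  [0.3, 0, 0, 0, 0, 0, 0],
  [0.15, 0, 0, 0, 0, 0, 0],
  [0.05, 0, 0, 0, 0, 0, 0],
  [0.05, 0, 0, 0, 0, 0, 0],
  [0.05, 0, 0, 0, 0, 0, 0],
  [0.05, 0, 0, 0, 0, 0, 0],
], squeeze=45)

```text
clock: 13.18
tcp_pos: [0.4222, -0.3458, 0.0152]
orientation: [2.415, 2.009, 0.002]
contact_force: [-1.9, 0.8, 5.8]
grip_width: 0.0114
```

Request:
send_rows([
  [0.05, 0, 0, -0.03, 0, 0, 0],
  [0.05, 0, 0, -0.1, 0, 0, 0],
  [0.05, 0, 0, -0.22, 0, 0, 0],
  [0.05, 0, 0, -0.4, 0, 0, 0],
  [0.05, 0, 0, -0.6, 0, 0, 0],
  [0.05, 0, 0, -0.8, 0, 0, 0],
  [0.05, 0, 0, -0.95, 0, 0, 0],
  [0.05, 0, 0, -1, 0, 0, 0],
])

```text
clock: 13.85
tcp_pos: [0.4233, -0.3465, 0.1688]
orientation: [2.411, 2.006, 0.004]
contact_force: [0.6, 1.0, -1.5]
grip_width: 0.0121
```

Run:
```python
from h import *
o=r.get_obs();print(o["contact_force"],o["moment"],o["grip_width"],o["tcp_pos"])
# box centre (.4847,.1716); hinge origin at box x=-36, TCP 4 mm further +x
c=np.array([.4847,.1716]);u=np.array([.174,.985]);print(c-.031*u,delta([*(c-.031*u),.165],down(-10)))
```

```text
[ 0.60031453  0.98575891 -1.53290784] [-0.0600852  -0.04240342  0.005958  ] 0.01208560291130451 [ 0.42329581 -0.34653927  0.16877398]
[0.479306 0.141065] (array([ 3.2645, -0.2231,  0.0196]), array([ 0.0017,  0.0004, -0.0026]))
```

Request:
send_rows([
  [0.05, 0.08, 0, 0, 0, 0, 0],
  [0.05, 0.25, -0.02, 0, 0, 0, 0],
  [0.05, 0.5, -0.03, 0, 0, 0, 0],
  [0.05, 0.75, -0.05, 0, 0, 0, 0],
  [0.05, 1, -0.07, 0, 0, 0, 0],
])

```text
clock: 14.27
tcp_pos: [0.4372, -0.1935, 0.1631]
orientation: [-2.412, -2.007, -0.0]
contact_force: [1.0, 0.7, 0.5]
grip_width: 0.0113
```

Request:
send_rows([
  [0.05, 0.25, -0.02, 0, 0, 0, 0],
  [0.05, 0.5, -0.03, 0, 0, 0, 0],
  [0.05, 0.75, -0.05, 0, 0, 0, 0],
  [0.05, 1, -0.07, 0, 0, 0, 0],
])

```text
clock: 14.6
tcp_pos: [0.4538, -0.0442, 0.1635]
orientation: [-2.412, -2.008, 0.001]
contact_force: [0.5, -0.2, -0.7]
grip_width: 0.0118
```

Request:
send_rows([
  [0.05, 0.25, -0.02, 0, 0, 0, 0],
  [0.05, 0.5, -0.03, 0, 0, 0, 0],
  [0.05, 0.7, -0.05, 0, 0, 0, 0],
  [0.05, 0.85, -0.06, 0, 0, 0, 0],
  [0.05, 0.9, -0.06, 0, 0, 0, 0],
  [0.05, 0.9, -0.06, 0, 0, 0, 0],
  [0.05, 0.9, -0.06, 0, 0, 0, 0],
])

```text
clock: 15.18
tcp_pos: [0.47, 0.0871, 0.164]
orientation: [-2.413, -2.009, 0.002]
contact_force: [-1.0, -1.2, -1.2]
grip_width: 0.0114
```

Run:
```python
from h import *
o=r.get_obs();f=r.grab_frame("wrist");cv2.imwrite("pics/w8.png",f["pixels"][:,:,::-1])
print(o["tcp_pos"],o["grip_width"],o["clock"],delta([.4799,.1446,.1],down(-10)))
```

```text
[0.47002674 0.08710513 0.16401264] 0.011416576783703515 15.1833 (array([ 0.3949, -0.0069,  0.4274]), array([-0.0006, -0.    , -0.0029]))
```

View pics/w8.png

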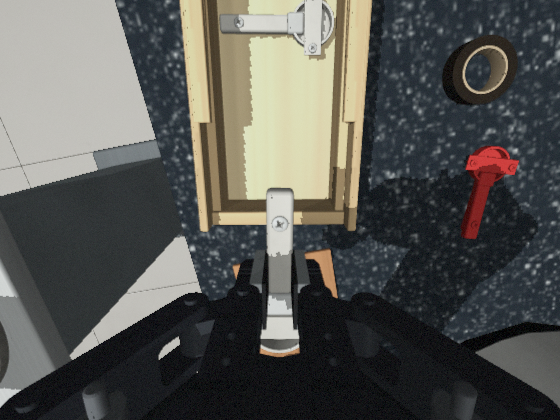

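The hinge is held with its arm forward; the box is open with the twin at (275,25); the lip runs (205,222)–(352,222) and the front half is free.

Run:
```python
from h import *
f=r.grab_frame("wrist");np.set_printoptions(precision=4,suppress=True)
c=np.array([.4847,.1716]);u=np.array([.174,.985]);v=np.array([-.985,.174])
for n,p,z in(("lip inner ends",[(217,210),(346,208)],.053),("twin ends/ear low",[(222,24),(330,22),(312,54)],.02),("inner floor front",[(224,201),(334,199)],.009)):
    q=ray(f,p,z)[:,:2]-c;print(n,np.c_[q@u,q@v])
```

```text
lip inner ends [[-0.0864  0.0527]
 [-0.0856 -0.058 ]]
twin ends/ear low [[ 0.0628  0.0448]
 [ 0.0634 -0.0436]
 [ 0.04   -0.0295]]
inner floor front [[-0.0903  0.0549]
 [-0.0892 -0.0557]]
```

Request:
send_rows([
  [0.05, 0.1, 0, 0, 0, 0, 0],
  [0.05, 0.25, 0, 0.03, 0, 0, -0.003],
  [0.05, 0.37, -0.007, 0.1, 0, 0, -0.003],
  [0.05, 0.405, -0.007, 0.2, 0, 0, -0.003],
  [0.05, 0.405, -0.007, 0.35, 0, 0, -0.003],
  [0.05, 0.405, -0.007, 0.5, 0, 0, -0.003],
  [0.05, 0.405, -0.007, 0.65, 0, 0, -0.003],
  [0.05, 0.405, -0.007, 0.77, 0, 0, -0.003],
  [0.05, 0.405, -0.007, 0.84, 0, 0, -0.003],
  [0.05, 0.405, -0.007, 0.87, 0, 0, -0.003],
  [0.05, 0.405, -0.007, 0.87, 0, 0, -0.003],
])

```text
clock: 16.2
tcp_pos: [0.4809, 0.1467, 0.034]
orientation: [-2.405, -2.019, 0.001]
contact_force: [-0.5, 0.5, -0.6]
grip_width: 0.0115
```

Request:
send_rows([
  [0.05, 0, 0, 0.012, 0, 0, 0],
  [0.05, 0, 0, 0.024, 0, 0, 0],
  [0.05, 0, 0, 0.036, 0, 0, 0],
  [0.05, 0, 0, 0.046, 0, 0, 0],
  [0.05, 0, 0, 0.054, 0, 0, 0],
  [0.05, 0, 0, 0.06, 0, 0, 0],
  [0.05, 0, 0, 0.062, 0, 0, 0],
  [0.05, 0, 0, 0.062, 0, 0, 0],
])

```text
clock: 16.87
tcp_pos: [0.4811, 0.1478, 0.0253]
orientation: [-2.404, -2.02, -0.002]
contact_force: [-0.3, -0.1, -0.3]
grip_width: 0.0114
```

Request:
send_rows([
  [0.05, 0, 0, 0.003, 0, 0, 0],
  [0.05, 0, 0, 0.006, 0, 0, 0],
  [0.05, 0, 0, 0.009, 0, 0, 0],
  [0.05, 0, 0, 0.009, 0, 0, 0],
])

```text
clock: 17.2
tcp_pos: [0.4812, 0.1478, 0.0242]
orientation: [-2.405, -2.02, -0.002]
contact_force: [-0.8, 0.7, 3.6]
grip_width: 0.0114
```

Request:
send_rows([
  [0.2, 0, 0, 0, 0, 0, 0],
  [0.3, 0, 0, 0, 0, 0, 0],
  [0.4, 0, 0, 0, 0, 0, 0],
  [0.4, 0, 0, 0, 0, 0, 0],
  [0.4, 0, 0, -0.04, 0, 0, 0],
  [0.4, 0, 0, -0.12, 0, 0, 0],
  [0.4, 0, 0, -0.25, 0, 0, 0],
  [0.4, 0, 0, -0.45, 0, 0, 0],
  [0.4, 0, 0, -0.7, 0, 0, 0],
  [0.4, 0, 0, -0.9, 0, 0, 0],
  [0.4, 0, 0, -1, 0, 0, 0],
  [0.4, 0, 0, -1, 0, 0, 0],
])

```text
clock: 18.2
tcp_pos: [0.4834, 0.149, 0.1789]
orientation: [2.403, 2.02, 0.014]
contact_force: [0.0, -0.3, -0.2]
grip_width: 0.0339
```

Request:
send_rows([
  [0.4, -0.1, 0, -0.05, 0, 0, 0],
  [0.4, -0.25, 0, -0.1, 0, 0, 0],
  [0.4, -0.45, 0, -0.15, 0, 0, 0],
  [0.4, -0.6, 0, -0.2, 0, 0, 0],
  [0.4, -0.7, 0, -0.2, 0, 0, 0],
  [0.4, -0.7, 0, -0.2, 0, 0, 0],
])

```text
clock: 18.7
tcp_pos: [0.4622, 0.0404, 0.2037]
orientation: [2.41, 2.015, -0.001]
contact_force: [0.1, -0.0, -0.7]
grip_width: 0.0342
```

Run:
```python
from h import *
f=r.grab_frame("wrist")["pixels"];s=r.grab_frame("side")["pixels"]
print(r.get_obs()["tcp_pos"],r.get_obs()["clock"])
cv2.imwrite("pics/end.png",np.hstack([cv2.resize(i,(400,300)) for i in(f,s)])[:,:,::-1])
```

```text
[0.46271403 0.04394387 0.20377423] 18.8
```

View pics/end.png

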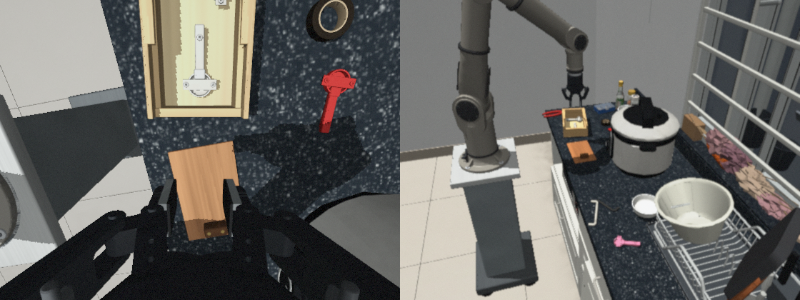

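The hinge lies flat in the box's front half at (200,65), the lid lies flat on the worktop at (200,190), and the bystanders look to be where they were. The gripper touches nothing.

```bash
python3 -c "
from bench import r
print(r.hand_in())"
```

```text
the job is handed in; nothing more can be done
None
```

The job is done and handed in, at about 19 s on the robot's clock. No verdict was reported.

- **Lid:** I raised the pull end about 9 mm, slid the lid about 126 mm out along its own slope, then lifted it away. It was set down to contact (11 N) on the bare worktop in front of the box, pull upwards.
- **Hinge:** I picked it up by its arm, laid it on the box floor at contact (3.6 N), and released it in the free front half. The box is left open.
- **Last checks:** The final wrist and side pictures show the lid flat and clear of everything, and the hinge lying flat inside the box. The tape, pliers, bar handle and pink and red look-alikes look unmoved. I did not make out the hex key in that last picture, but no move touched it. The gripper was clear, and no check failed. At first, positions from the scene and side cameras differed by about 8 mm, so I worked from the close wrist views instead.

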